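# Find the tired spring on the cigar press bed and tag it

### The arm

A 6-joint arm with a two-finger parallel gripper is mounted at the origin on the work surface. World frame = base frame: x ahead of the robot, y to its left, z up, the work surface at z = 0. Lengths are in m, angles in rad, forces in N, time in s.
With the tool pointing down it reaches from about 0.35 to 1 m from the base axis. Payload 7.1 kg.
Tool frame: the origin (TCP) lies on the centre line of the jaws, within the pads' length; the fingertips stand 11 mm ahead of it and the grasp point (between the pads) lies 8 mm behind it (ctrl.tips_ahead is the distance from the TCP to the fingertips, in m); z points along the fingers, y is the direction in which the jaws open and shut (so a half turn about z gives the same grasp; the last joint's range is limited). The gripper opens to 85 mm and grips with 20 to 120 N. Pads are 22 mm wide; open, the fingers measure 114 mm over their backs; the gripper's body (76 mm by 85 mm) begins 54 mm behind the grasp point. The pads swing forward as they close: fully open they stand 13 mm farther back than shut.
Start: joints at [-0.019, 0.423, 1.63, -0, 1.089, -0.019], TCP at [0.625, 0, 0.242] pointing down, gripper open.
Joint ranges: [-3, 3], [-0.9, 2.11], [0.09, 2.58], [-1.31, 4.45], [0.11, 2.69], [-2.54, 2.54]. Speed limits (rad/s): [2.39, 2.39, 3.01, 3.14, 3.14, 3.14].

### API

Orientations are given as [roll, pitch, yaw] about the fixed x, y, z axes, in that order (R = Rz(yaw) Ry(pitch) Rx(roll)).
In Python, from plant import ctrl gives the robot as it stands. The module is installed in compiled form; this text tells all that it offers.
- The arm moves only by the shell command python3 -m pendant 'ROWS' [OPENING] [FORCE]. ROWS is JSON, a list of rows, each a list of 6 numbers: the shift along the tool's x, y, z normalised to -1 to 1, where 1 is 0.03 m, then the turn, a rotation vector about the tool's x, y, z normalised to -1 to 1, where 1 is 4 degrees. In form: [[x, y, z, rx, ry, rz], ...]. A call has 1 to 5 rows; each row shifts and turns the pose as measured when the row begins, along the tool's axes as they then stand; what a row does not reach is not made up. A row lasts 1/10 s, in which the tool goes at most 50 mm and 8.59 degrees, less where a joint would pass 70% of its speed; a pose out of reach is approached as far as the arm can. A call with a number of a shift or a turn outside -1 to 1 is refused whole. A call with a gripper value outside its range is refused whole. OPENING is the opening, from -1 (shut) to 1 (fully open), set as the call begins (- or left out, the last holds). The fingers move at their own pace and stop on an object; FORCE is the grip in N (left out, the last holds). Time passes only in rows, so rows that do not move let the fingers close. It gives the time, the measured TCP pose, the force and the opening at its end, in the units of the state.
- ctrl.state(): the state, without advancing time (a new reading comes with each control period).
- ctrl.snapshot(name): name is "scene" or "side" or "wrist"; returns a dict with "image" (400x640x3 uint8, blue, green, red), "z_map" (400x640 float32, m along the optical axis (not along the pixel's ray), 0 where there is no reading), "intrinsics" (3x3 intrinsics, pixels), "rvec" (rotation vector, rad) and "tvec" (3), from world to camera coordinates, as OpenCV has them. Camera axes: x right, y down, z forward; pixel columns grow to the right and rows downward; lengths in m; the calibration is good to about 2 mm. A picture is of the moment at which its call begins.
- ctrl.close_job(): hands the job in, once; it reports no verdict.
The state is a dict: "time": time; "q": joint angles; "joint_vel": joint speeds; "joint_efforts": joint torques, N m; "ee_pos": TCP position; "tcp_rot": TCP orientation; "wrist_force": force on the tool from outside, world axes, zero at the start; "moment": the same for the moment, N m; "gripper_width": finger opening in m.
Only numpy, scipy, OpenCV 4.12 (cv2) and the standard library are available. Lean on these libraries where they do the work, as an engineer would, in place of code of your own. Each camera call takes 0.05 s, during which the arm holds its last target. There are 200 camera calls.

### The job

One of the three spring pads on the press bed has a tired spring. With closed fingertips, press each pad at least half-way down and let it come up again, going from the robot's left to its right, to feel which is the softest; then push the tag behind the softest pad fully down and take the hand away. Leave the other two tags up and everything else on the bench where it is; nothing is to be picked up.

Things in the scene. Friction and masses are not known exactly. Their poses are not given: they have to be found in the camera images.
- bed: The press bed: a dark wooden board 250 x 420 mm, 20 mm thick, fixed to the bench. Origin: centre of its underside, on the bench. Its y axis runs along the row of three spring pads towards the robot's left, its x axis points away from the robot, z up. The row lies 25 mm to -x of its centre line; the pads stand at y = +130 (left), 0 (middle) and -130 mm (right).
- unit_left: The left one, seen from the robot, of three spring-pad units that look alike. A fixed steel plate 155 x 100 x 10 mm on the bed, carrying a round pad on a coil spring and, on the side away from the robot, a tag in a steel guide. Origin: underside of the plate on the pad's axis, 20 mm above the bench; axes parallel to the bed's.
- pad_left_top (a point): Centre of the top face of this unit's pad, a pale wooden disc 64 mm across and 15 mm thick. With the pad up it is 82 mm above the bench. The point moves down with the pad.
- pad_left (a joint): How far this unit's pad is pressed down: 0 = up, 0.015 m = against its stop. A spring brings it back up when let go. Softest pad: starts to give at about 2.5 N and takes about 7 N at the stop; each of the other two: starts to give at about 4 to 5 N and takes about 15 to 18 N at the stop. Which of the three is the softest changes from run to run and cannot be seen, only felt.
- tag_left_top (a point): Centre of the flat top of this unit's tag, an aluminium tab 18 (x) x 28 (y) mm and 6 mm thick on a 20 mm wide strip, 75 mm beyond the pad's axis along the unit's +x. With the tag up it is 105 mm above the bench; it moves down with the tag. The guide under the tab is 36 mm wide (y) and its top is 74 mm above the bench.
- tag_left (a joint): How far this unit's tag is pushed down: 0 = up, 0.018 m = fully down. It has no spring: it slides with about 4 N of friction and stays where it is left. At the start it is 0 to 0.003.
- unit_middle: The middle one, seen from the robot, of three spring-pad units that look alike. A fixed steel plate 155 x 100 x 10 mm on the bed, carrying a round pad on a coil spring and, on the side away from the robot, a tag in a steel guide. Origin: underside of the plate on the pad's axis, 20 mm above the bench; axes parallel to the bed's.
- pad_middle_top (a point): Centre of the top face of this unit's pad, a pale wooden disc 64 mm across and 15 mm thick. With the pad up it is 82 mm above the bench. The point moves down with the pad.
- pad_middle (a joint): How far this unit's pad is pressed down: 0 = up, 0.015 m = against its stop. A spring brings it back up when let go. Softest pad: starts to give at about 2.5 N and takes about 7 N at the stop; each of the other two: starts to give at about 4 to 5 N and takes about 15 to 18 N at the stop. Which of the three is the softest changes from run to run and cannot be seen, only felt.
- tag_middle_top (a point): Centre of the flat top of this unit's tag, an aluminium tab 18 (x) x 28 (y) mm and 6 mm thick on a 20 mm wide strip, 75 mm beyond the pad's axis along the unit's +x. With the tag up it is 105 mm above the bench; it moves down with the tag. The guide under the tab is 36 mm wide (y) and its top is 74 mm above the bench.
- tag_middle (a joint): How far this unit's tag is pushed down: 0 = up, 0.018 m = fully down. It has no spring: it slides with about 4 N of friction and stays where it is left. At the start it is 0 to 0.003.
- unit_right: The right one, seen from the robot, of three spring-pad units that look alike. A fixed steel plate 155 x 100 x 10 mm on the bed, carrying a round pad on a coil spring and, on the side away from the robot, a tag in a steel guide. Origin: underside of the plate on the pad's axis, 20 mm above the bench; axes parallel to the bed's.
- pad_right_top (a point): Centre of the top face of this unit's pad, a pale wooden disc 64 mm across and 15 mm thick. With the pad up it is 82 mm above the bench. The point moves down with the pad.
- pad_right (a joint): How far this unit's pad is pressed down: 0 = up, 0.015 m = against its stop. A spring brings it back up when let go. Softest pad: starts to give at about 2.5 N and takes about 7 N at the stop; each of the other two: starts to give at about 4 to 5 N and takes about 15 to 18 N at the stop. Which of the three is the softest changes from run to run and cannot be seen, only felt.
- tag_right_top (a point): Centre of the flat top of this unit's tag, an aluminium tab 18 (x) x 28 (y) mm and 6 mm thick on a 20 mm wide strip, 75 mm beyond the pad's axis along the unit's +x. With the tag up it is 105 mm above the bench; it moves down with the tag. The guide under the tab is 36 mm wide (y) and its top is 74 mm above the bench.
- tag_right (a joint): How far this unit's tag is pushed down: 0 = up, 0.018 m = fully down. It has no spring: it slides with about 4 N of friction and stays where it is left. At the start it is 0 to 0.003.
- glue_jar: Bystander: amber glass jar with a steel lid, 56 mm across, 80 mm tall, loose, standing beyond the left end of the bed. Origin: centre of its underside.
- mug: Bystander: white enamel mug, 72 mm across, 80 mm tall, loose, standing beyond the right end of the bed. Origin: centre of its underside.
- bunch_gauge: Bystander: brass ring gauge, 44 mm across, 45 mm tall, loose, standing beyond the left end of the bed, farther from the robot than the jar. Origin: centre of its underside.

How it is judged:
By the outcome, as a careful person would: the job done as asked, in the order asked, and still so for the second after the job is handed in, with the robot touching nothing.
It also fails if it takes over 48 s, if anything falls off the work surface, if the arm or the gripper's body presses on something with over 40 N, if the wrist force passes 120 N, or if a joint passes its speed limit or range.

## Working session

There is one attempt and no reset: what is moved stays moved. The work goes in short steps, Python scripts to look and compute and a shell command to move; the robot and the scene stay as the last step left them, time stands still between calls to the robot, and variables do not carry over. Pictures are saved under pics/ and viewed, about 8 in all and at most 12, crops included, and the job is handed in when it is done.

```bash
mkdir -p pics; cat > h.py <<'E'
import numpy as np, cv2
from plant import ctrl
def snap(n):
    s=ctrl.snapshot(n); s['R']=cv2.Rodrigues(np.array(s['rvec'],float))[0]; s['t']=np.array(s['tvec'],float).ravel(); return s
def cloud(s):
    z=s['z_map'];K=s['intrinsics'];v,u=np.mgrid[:400,:640]
    P=np.stack([(u-K[0][2])/K[0][0]*z,(v-K[1][2])/K[1][1]*z,z],-1)
    W=(P-s['t'])@s['R']; W[z==0]=np.nan; return W
E
python3 - <<'E'
from h import *
s=[snap(n) for n in("scene","side")]
for n,a in zip(("scene","side"),s):
    cv2.imwrite(f'pics/{n}1.png',a['image']); np.savez(f'{n}.npz',W=cloud(a),im=a['image'])
    print(n,-a['R'].T@a['t'],a['R'][2])
st=ctrl.state();print({k:np.round(v,3) for k,v in st.items()},ctrl.tips_ahead)
E
```

```text
scene [1.23939321 0.09809864 0.85529894] [-0.67583249 -0.05990559 -0.73461675]
side [ 0.09653587 -0.76373991  0.85157199] [ 0.38656533  0.65719198 -0.647044  ]
{'time': np.float64(0.1), 'q': array([-0.019,  0.424,  1.631, -0.   ,  1.089, -0.019]), 'joint_vel': array([-0.001, -0.001, -0.002, -0.   ,  0.001, -0.002]), 'joint_efforts': array([ 0.0000e+00, -5.5842e+01, -2.8245e+01, -0.0000e+00,  3.0000e-03,
       -0.0000e+00]), 'ee_pos': array([0.625, 0.   , 0.242]), 'tcp_rot': array([-3.14 ,  0.   ,  1.571]), 'wrist_force': array([-0.87 ,  0.285, -0.033]), 'moment': array([-0.024, -0.014,  0.006]), 'gripper_width': np.float64(0.085)} 0.011
```

View pics/scene1.png

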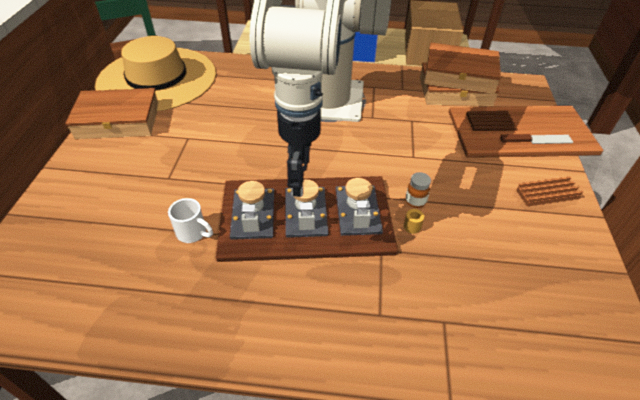

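View pics/side1.png

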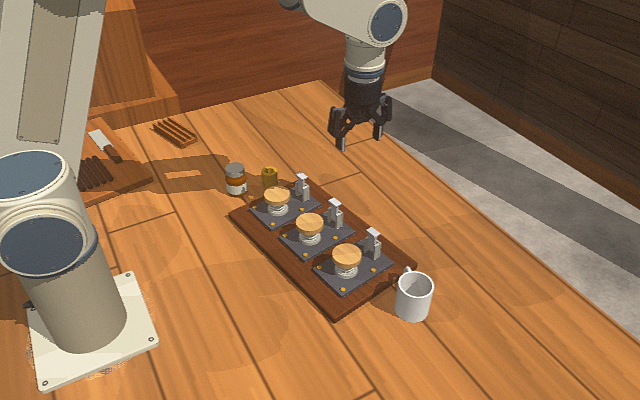

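The scene camera faces the robot, with its left on the image's right: pads at about (251,190), (306,190) and (358,188). In the side view the pads are at about (277,196), (309,223) and (347,255), and the tags at (302,178), (335,206) and (374,235). Next I'll measure them from the depth.

```bash
python3 - <<'E'
from h import *
for n in("scene","side"):
    d=np.load(n+'.npz');W=d['W'];im=d['im']
    hsv=cv2.cvtColor(im,cv2.COLOR_BGR2HSV)
    box=(W[...,0]>.4)&(W[...,0]<.95)&(abs(W[...,1])<.45)
    for nm,lo,hi,sat in(("pad",.077,.089,1),("tag",.096,.112,0)):
        m=box&(W[...,2]>lo)&(W[...,2]<hi)&((hsv[...,1]>70) if sat else (hsv[...,1]<60))
        k,l,st,c=cv2.connectedComponentsWithStats(m.astype(np.uint8))
        for i in range(1,k):
            if st[i,4]<12: continue
            p=W[l==i]; r=cv2.minAreaRect((p[:,:2]*1000).astype(np.float32))
            print(n,nm,c[i].round(),st[i,4],'mean',p.mean(0).round(4),'rect',np.round(r[0]),np.round(r[1]),'z med',np.median(p[:,2]).round(4))
E
```

```text
scene pad [309. 190.] 257 mean [4.96e-01 4.00e-04 8.18e-02] rect [496.   0.] [43. 64.] z med 0.0819
scene pad [359. 187.] 409 mean [0.4743 0.1181 0.0823] rect [473. 118.] [62. 62.] z med 0.0825
scene pad [251. 191.] 426 mean [ 0.5167 -0.1375  0.0818] rect [ 515. -138.] [65. 62.] z med 0.0818
scene tag [363. 204.] 87 mean [0.5466 0.1301 0.1031] rect [546. 130.] [21. 28.] z med 0.1031
scene tag [306. 206.] 91 mean [0.5683 0.0021 0.1024] rect [568.   2.] [20. 27.] z med 0.1026
scene tag [248. 208.] 85 mean [ 0.5904 -0.1255  0.1024] rect [ 589. -126.] [19. 27.] z med 0.1024
side pad [276. 194.] 370 mean [0.4717 0.1134 0.0822] rect [473. 115.] [65. 62.] z med 0.0822
side pad [309. 222.] 444 mean [ 0.493  -0.0146  0.0822] rect [493. -13.] [63. 62.] z med 0.0823
side pad [346. 254.] 541 mean [ 0.5143 -0.1422  0.0822] rect [ 515. -140.] [64. 60.] z med 0.0823
side tag [301. 176.] 61 mean [0.5464 0.1262 0.1029] rect [546. 128.] [19. 30.] z med 0.1032
side tag [334. 202.] 74 mean [ 0.5672 -0.0018  0.1026] rect [567.  -0.] [20. 29.] z med 0.1026
side tag [373. 232.] 87 mean [ 0.5889 -0.1296  0.1027] rect [ 590. -129.] [20. 28.] z med 0.1031
```

Both views agree within about 3 mm, and the heights and sizes match the task. Pads: L (.473,.116), M (.494,-.012), R (.515,-.139). Tags: L (.547,.128), M (.568,0), R (.589,-.127). Bed yaw is about 9.4°. Tool x is world +y, tool y is world +x, and tool z is down. Next: close the fingers and move over the left pad.

```bash
python3 -m pendant '[[0.8,-1,0,0,0,0],[0.8,-1,0,0,0,0],[0.8,-1,0,0,0,0],[0.8,-1,0,0,0,0],[0.7,-1,0,0,0,0]]' -1 20; python3 -m pendant '[[0,0,1,0,0,0],[0,0,1,0,0,0],[0,0,0.5,0,0,0],[0,0,0,0,0,0]]'
```

```text
time: 0.6
ee_pos: [0.4721, 0.1179, 0.2393]
tcp_rot: [-3.139, 0.001, 1.565]
wrist_force: [0.8, 0.6, 0.6]
gripper_width: 0.0122
time: 1.0
ee_pos: [0.4671, 0.1207, 0.1629]
tcp_rot: [-3.139, -0.0, 1.57]
wrist_force: [-0.1, -0.5, -0.4]
gripper_width: -0.0
```

```bash
python3 -m pendant '[[-0.15,0.1,0.7,0,0,0],[0,0,0.7,0,0,0],[0,0,0.5,0,0,0],[0,0,0,0,0,0],[0,0,0,0,0,0]]'; python3 - <<'E'
from h import *
s=ctrl.state();print(s['ee_pos'],s['wrist_force'],s['moment'])
a=snap('side');cv2.imwrite('pics/s2.png',cv2.resize(a['image'][100:320,180:480],None,fx=2,fy=2))
E
```

```text
time: 1.5
ee_pos: [0.4724, 0.1163, 0.1071]
tcp_rot: [3.141, -0.001, 1.57]
wrist_force: [-0.2, -0.1, 0.4]
gripper_width: -0.0003
[0.47242632 0.11631884 0.10708906] [-0.16769751 -0.11815153  0.3839901 ] [0.00328723 0.01214262 0.06149611]
```

View pics/s2.png

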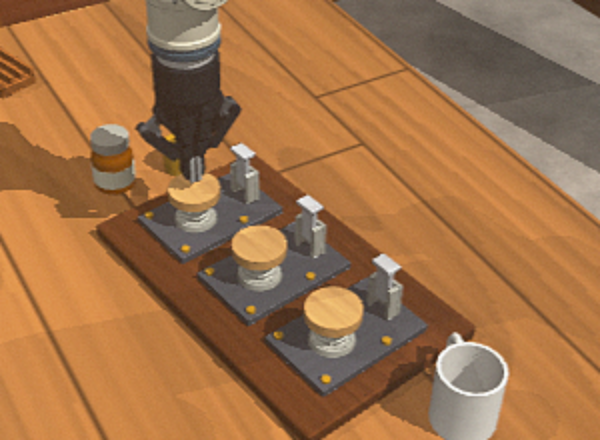

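The tips are over the left pad at about (195,178) in the crop, with the finger knuckle near the tag side. I'll shift 8 mm towards the robot for clearance, then press.

```bash
python3 -m pendant '[[0,-0.25,0.35,0,0,0],[0,0,0,0,0,0],[0,0,0,0,0,0]]'; for i in 1; do python3 -m pendant '[[0,0,0.2,0,0,0],[0,0,0,0,0,0]]';  python3 -m pendant '[[0,0,0.13,0,0,0],[0,0,0,0,0,0]]'; python3 -m pendant '[[0,0,0.1,0,0,0],[0,0,0,0,0,0],[0,0,0,0,0,0]]'; done
```

```text
time: 1.85
ee_pos: [0.4674, 0.1168, 0.0998]
tcp_rot: [3.135, -0.002, 1.57]
wrist_force: [0.4, -0.1, -0.0]
gripper_width: -0.0001
time: 2.05
ee_pos: [0.4688, 0.1171, 0.095]
tcp_rot: [3.133, -0.003, 1.57]
wrist_force: [0.4, -0.2, 0.3]
gripper_width: -0.0002
time: 2.25
ee_pos: [0.4696, 0.1173, 0.0916]
tcp_rot: [3.131, -0.003, 1.57]
wrist_force: [-2.5, 0.2, 5.8]
gripper_width: 0.0
time: 2.55
ee_pos: [0.4696, 0.1173, 0.0894]
tcp_rot: [3.132, -0.003, 1.57]
wrist_force: [-2.2, -0.4, 8.2]
gripper_width: 0.0001
```

```bash
python3 -m pendant '[[0,-0.1,0.2,0,0,0],[0,0,0.1,0,0,0]]';  python3 -m pendant '[[0,0,0.12,0,0,0],[0,0,0.02,0,0,0],[0,0,0.02,0,0,0]]'
```

```text
time: 2.75
ee_pos: [0.4696, 0.1173, 0.0822]
tcp_rot: [3.126, -0.003, 1.57]
wrist_force: [-5.9, -0.3, 14.2]
gripper_width: 0.0001
time: 3.05
ee_pos: [0.4695, 0.1173, 0.0797]
tcp_rot: [3.127, -0.003, 1.57]
wrist_force: [-3.6, -1.5, 17.0]
gripper_width: -0.0
```

Left pad: about 17 N at 13 mm, so stiff. Now lift and move to the middle.

```bash
python3 -m pendant '[[0,0,-0.8,0.2,0,0],[0,0,-0.8,0,0,0],[0,0,0,0,0,0]]'; python3 -m pendant '[[-0.9,0.1,0,0,0,0],[-0.9,0.1,0,0,0,0],[-0.9,0.1,0,0,0,0],[-0.9,0.1,0,0,0,0],[-0.5,0,0,0,0,0]]';python3 -m pendant '[[0,0,0,0,0,0],[0,0,0,0,0,0]]'
```

```text
time: 3.35
ee_pos: [0.4708, 0.1175, 0.1296]
tcp_rot: [3.139, -0.004, 1.57]
wrist_force: [1.1, 0.7, -0.5]
gripper_width: -0.0002
time: 3.85
ee_pos: [0.4825, -0.0076, 0.1266]
tcp_rot: [3.14, -0.004, 1.575]
wrist_force: [0.3, 1.1, -0.5]
gripper_width: 0.0
time: 4.05
ee_pos: [0.4816, -0.0091, 0.1249]
tcp_rot: [-3.141, -0.004, 1.572]
wrist_force: [-0.1, -0.1, -0.7]
gripper_width: 0.0
```

```bash
python3 -m pendant '[[-0.1,0.1,0.5,0,0,0],[0,0,0.4,0,0,0],[0,0,0.1,0,0,0],[0,0,0,0,0,0]]'; python3 -m pendant '[[0,0,0.13,0,0,0],[0,0,0.13,0,0,0],[0,0,0,0,0,0]]';  python3 -m pendant '[[0,0,0.2,0,0,0],[0,0,0.05,0,0,0]]'
```

```text
time: 4.45
ee_pos: [0.4842, -0.0095, 0.0928]
tcp_rot: [-3.14, -0.004, 1.574]
wrist_force: [0.5, -1.5, 3.2]
gripper_width: 0.0
time: 4.75
ee_pos: [0.4844, -0.0091, 0.0854]
tcp_rot: [-3.141, -0.004, 1.576]
wrist_force: [-1.1, -2.5, 5.3]
gripper_width: 0.0
time: 4.95
ee_pos: [0.4846, -0.009, 0.0787]
tcp_rot: [3.142, -0.004, 1.576]
wrist_force: [-3.1, -2.9, 7.0]
gripper_width: 0.0001
```

Middle: about 7 N at 14 mm, so soft. The right pad still needs pressing.

```bash
python3 -m pendant '[[0,0,-0.8,0,0,0],[0,0,-0.8,0,0,0],[0,0,0,0,0,0]]'; python3 -m pendant '[[-0.9,0.15,0,0,0,0],[-0.9,0.15,0,0,0,0],[-0.9,0.15,0,0,0,0],[-0.9,0.15,0,0,0,0],[-0.6,0.1,0,0,0,0]]';python3 -m pendant '[[0,0,0,0,0,0],[0,0,0.3,0,0,0],[0,0,0.2,0,0,0]]'
```

```text
time: 5.25
ee_pos: [0.4848, -0.0088, 0.1276]
tcp_rot: [-3.141, -0.005, 1.575]
wrist_force: [-0.2, 0.0, 0.3]
gripper_width: -0.0001
time: 5.75
ee_pos: [0.5063, -0.1356, 0.125]
tcp_rot: [3.141, -0.006, 1.579]
wrist_force: [0.2, 0.6, -0.4]
gripper_width: -0.0003
time: 6.05
ee_pos: [0.5061, -0.1365, 0.1079]
tcp_rot: [3.141, -0.007, 1.576]
wrist_force: [-0.1, -0.2, -0.3]
gripper_width: 0.0003
```

```bash
python3 -m pendant '[[0,0,0.45,0,0,0],[0,0,0,0,0,0],[0,0,0.15,0,0,0]]'; python3 -m pendant '[[0,0,0.15,0,0,0],[0,0,0.15,0,0,0],[0,0,0.08,0,0,0]]';  python3 -m pendant '[[0,0,0.13,0,0,0],[0,0,0.05,0,0,0]]'
```

```text
time: 6.35
ee_pos: [0.5056, -0.1348, 0.0876]
tcp_rot: [-3.141, -0.007, 1.579]
wrist_force: [-1.1, -5.0, 8.7]
gripper_width: 0.0
time: 6.65
ee_pos: [0.5057, -0.1349, 0.0776]
tcp_rot: [-3.14, -0.004, 1.582]
wrist_force: [-8.4, -1.3, 31.5]
gripper_width: 0.0004
time: 6.85
ee_pos: [0.5058, -0.1349, 0.0779]
tcp_rot: [-3.14, -0.003, 1.584]
wrist_force: [-7.7, -2.1, 20.0]
gripper_width: -0.0001
```

Right: stiff, 8.7 N at 5 mm and against the stop at about 20 N. The middle is the softest, so go high to above the middle tag.

```bash
python3 -m pendant '[[0,0,-1,0,0,0],[0,0,-1,0,0,0],[0,0,-0.5,0,0,0],[0,0,0,0,0,0]]'; python3 -m pendant '[[0.9,0.4,0,0,0,0],[0.9,0.4,0,0,0,0],[0.9,0.4,0,0,0,0],[0.9,0.4,0,0,0,0],[0.8,0.4,0,0,0,0]]';python3 -m pendant '[[0,0,0,0,0,0],[0,0,0,0,0,0]]'
```

```text
time: 7.25
ee_pos: [0.5064, -0.1334, 0.1564]
tcp_rot: [-3.141, -0.003, 1.587]
wrist_force: [-0.5, -0.2, -0.7]
gripper_width: -0.0001
time: 7.75
ee_pos: [0.5624, 0.0032, 0.1519]
tcp_rot: [-3.135, -0.003, 1.583]
wrist_force: [0.3, 0.3, 0.9]
gripper_width: 0.0004
time: 7.95
ee_pos: [0.5621, 0.0067, 0.1492]
tcp_rot: [-3.132, -0.004, 1.588]
wrist_force: [-0.0, 0.4, 0.5]
gripper_width: -0.0002
```

```bash
python3 -m pendant '[[-0.2,0.2,0.4,-0.1,0,0],[0,0,0.35,0,0,0],[0,0,0,0,0,0],[0,0,0,0,0,0]]'; python3 - <<'E'
from h import *
a=snap('side');b=snap('scene')
cv2.imwrite('pics/s3.png',np.hstack([cv2.resize(x,(390,390)) for x in(a['image'][130:260,270:400],b['image'][130:260,240:370])]))
E
```

```text
time: 8.35
ee_pos: [0.5661, -0.0018, 0.1222]
tcp_rot: [-3.135, -0.004, 1.586]
wrist_force: [0.3, 0.5, 0.5]
gripper_width: -0.0001
```

View pics/s3.png

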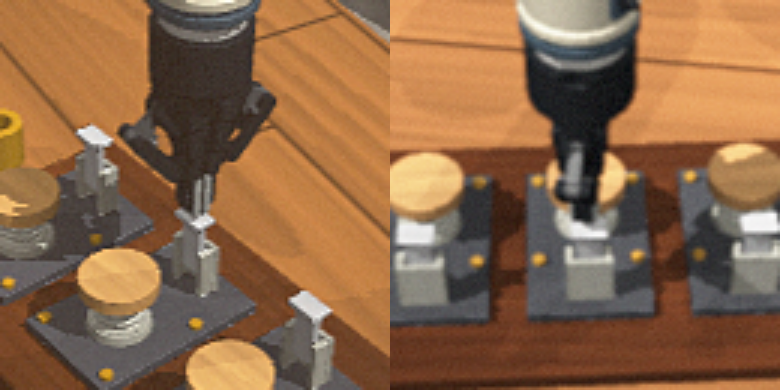

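The fingertips stand right over the middle tag: (197,205) in the left crop, (582,220) in the right. Push down until the force rises at the stop.

```bash
python3 -m pendant '[[0,0.05,0.25,0,0,0],[0,0,0.2,0,0,0],[0,0,0.2,0,0,0]]'; python3 -m pendant '[[0,0,0.2,0,0,0],[0,0,0.05,0,0,0]]'
```

```text
time: 8.75
ee_pos: [0.5686, -0.0018, 0.1037]
tcp_rot: [-3.139, -0.004, 1.585]
wrist_force: [-1.9, -1.1, 3.8]
gripper_width: 0.0
time: 8.95
ee_pos: [0.5692, -0.0018, 0.0973]
tcp_rot: [-3.14, -0.004, 1.586]
wrist_force: [-8.8, -0.8, 32.8]
gripper_width: 0.0003
```

It hit the stop: 33 N with the tips at 86.3 mm, where 87 mm is expected. Now lift and check.

```bash
python3 -m pendant '[[0,0,0.02,0,0,0],[0,0,-0.6,0,0,0],[0,0,-1,0,0,0],[0,0,-1,0,0,0],[0,0,-1,0,0,0]]';python3 -m pendant '[[0,-1,-1,0,0,0],[0,-1,0,0,0,0],[0,-1,0,0,0,0],[0,0,0,0,0,0],[0,0,0,0,0,0]]'; python3 - <<'E'
from h import *
for n in("scene","side"):
    a=snap(n);W=cloud(a);cv2.imwrite(f'pics/{n}9.png',a['image'])
    for nm,c,r in(("tL",(.5465,.128),.007),("tM",(.568,0),.007),("tR",(.59,-.127),.007),("pL",(.473,.116),.02),("pM",(.494,-.012),.02),("pR",(.515,-.139),.02)):
        m=(np.hypot(W[...,0]-c[0],W[...,1]-c[1])<r)&(W[...,2]<.13)&(W[...,2]>.06)
        print(n,nm,m.sum(),np.percentile(W[m][:,2],[50,90]).round(4) if m.any() else '')
    d=np.load(n+'.npz')['im']; 
    cv2.imwrite(f'pics/{n}9.png',np.vstack([x[120:320,150:470] for x in(d,a['image'])]))
E
```

```text
time: 9.45
ee_pos: [0.5661, -0.0018, 0.2029]
tcp_rot: [-3.129, -0.004, 1.586]
wrist_force: [0.6, -0.4, -0.2]
gripper_width: 0.0001
time: 9.95
ee_pos: [0.4777, -0.003, 0.2379]
tcp_rot: [-3.14, -0.003, 1.587]
wrist_force: [0.1, -0.5, 0.4]
gripper_width: -0.0002
scene tL 61 [0.0885 0.1046]
scene tM 32 [0.0864 0.0888]
scene tR 64 [0.0865 0.1036]
scene pL 154 [0.0824 0.0841]
scene pM 155 [0.0823 0.0838]
scene pR 152 [0.0819 0.0836]
side tL 45 [0.0863 0.1048]
side tM 33 [0.0851 0.0891]
side tR 60 [0.0813 0.1034]
side pL 131 [0.0827 0.0844]
side pM 158 [0.0825 0.0842]
side pR 200 [0.0825 0.0843]
```

View pics/side9.png

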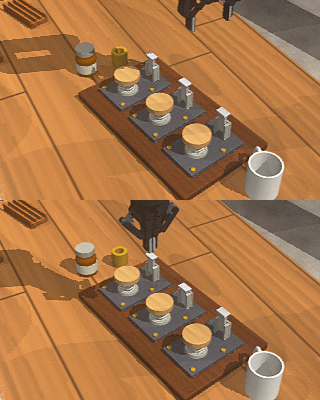

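Before (top) and after (bottom): the middle tag is down, the other two are up, all pads are up, and the jar, gauge and mug are at the same pixels. The hand is clear.

```bash
python3 -c "
from plant import ctrl
ctrl.close_job()"
```

```text
the job is handed in; nothing more can be done
```

The middle pad was the softest, so I pushed the middle tag fully down, took the hand away and handed the job in at about 10 s.

- **Pads:** I pressed them with closed fingertips in the order left, middle, right. The left took about 17 N at 13 mm, the middle about 7 N at 14 mm, and the right 8.7 N at 5 mm and 20–31 N against its stop.
- **Tag:** The middle tag went down until it hit its stop, at 33 N on the fingertips.
- **Last checks:** Depth from both cameras put the middle tag top at about 87 mm (fully down). The other two tags were at about 103–105 mm (up) and all three pads were back at 82 mm. In the side picture the jar, gauge and mug had not moved, and the hand was well clear.
- **Disagreements:** No check failed. The two cameras' depth positions differed by about 3 mm in y on average, so I used the mean.

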